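# Hand a praline out at the serving hatch, handle first

### The job

Gently set the ball-shaped praline in the middle of the small handled dish where the dish stands. Then pick the dish up by its round body, and only once it is off the table turn it a quarter turn so that its handle points straight out across the serving ledge, away from you, and bring it to about a hand's breadth above the middle of the slate mat, keeping it level and the praline in its middle all the way. Finish there, still holding the dish up in the air for the guest to take, and leave everything else standing where it is.

Things in the scene. Friction and masses are not known exactly. Their poses are not given: they have to be found in the camera images.
- dish_center (a point): centre, half-way up (13 mm above its foot), of a small white porcelain tasting dish that stands on the table: round body 66 mm across and 26 mm high with upright outer side (from 6 mm up to the rim), a foot 48 mm across, and one flat handle. Inside it is dished: the floor rises from 15 mm above the foot in the middle to 24 mm at the low rim. 0.09 to 0.18 kg. Its x axis points along the handle, z up; the handle points to the robot's left, roughly along the table, at the start.
- handle_end (a point): centre of the rounded free end of the dish's handle, 105 mm from the dish's axis and 20 mm above its foot; the handle is 18 to 22 mm wide and 6 mm thick. Same axes as the dish.
- ball_center (a point): centre of the ball-shaped dark chocolate praline (hard shell), 30 mm across, 14 to 24 g. It starts in one of the three hollows of the wooden board, its centre 29 mm above the table; lying in the middle of the standing dish its centre is 30 mm above the table, so that its widest part is above the dish's rim.
- board: fixed wooden board 75 x 230 mm and 18 mm high, origin at the centre of its underside; its long side is its y axis, z up. It has three round hollows 20 mm across in a row along y at -70, 0 and +70 mm; each holds or is covered by one praline, in any order.
- mat: square slate mat 110 x 110 x 5 mm, fixed on the white serving ledge beyond the table's far edge; origin at the centre of its underside, 60 mm above the table. Its x axis points straight out across the ledge, away from the robot and square to the ledge's oak front edge, which is 87 mm from the mat's centre; z up.
- ledge: the fixed white serving ledge with an oak front edge, 1.9 m long and 0.32 m deep, its top 60 mm above the table; it overhangs the table. Origin at table height under its middle, 162 mm behind its front edge; x points out across it, away from the robot, y along it.
- square_praline: square dark praline 28 x 28 x 18 mm on the board, to be left; origin under its centre
- oblong_praline: oblong dark praline 38 x 25 x 16 mm on the board, to be left; origin under its centre
- mug: white mug 76 mm across, 88 mm high, handle towards its +y, on the table to the left, to be left; origin under its centre
- jar: small glass jam jar with a steel lid, 46 mm across, 55 mm high, on the table between board and dish, to be left; origin under its centre
- spoon: steel spoon 150 mm long lying on the table between dish and mug, to be left; its x axis runs along it
- tumbler: clear tumbler 68 mm across, 100 mm high, on the ledge to the left, to be left; origin under its centre
- shaker: steel salt shaker 42 mm across, 66 mm high, on the ledge to the right, to be left; origin under its centre

How it is judged:
On the way, in this order (a step that is already met when the one before it is completed fails the run):
1. the ball-shaped praline lies by itself in the middle of the dish, which still stands on the table with its handle crosswise (horizontal distance between ball_center and dish_center below 0.008 m and z of ball_center in the frame of dish_center below 0.024 m and linear speed of ball below 0.05 m/s and contact force between the fingers and ball below 0.01 N and height (world z) of dish_center below 0.018 m and angle between the x axis of dish and the x axis of mat, either way round above 0.6 rad), for 0.2 s.
2. the dish is lifted clear of the table, level, the praline in its middle, the handle not yet turned out across the ledge (height (world z) of dish_center above 0.035 m and angle between dish_center's own z axis and vertical below 0.15 rad and horizontal distance between ball_center and dish_center below 0.01 m and contact force between the fingers and dish above 1 N and angle between the x axis of dish and the x axis of mat, either way round above 0.6 rad), for 0.1 s.
At the end, for the whole second after the job is handed in: dish held still by the fingers alone: centre within 35 mm sideways of the mat's middle, foot 30 to 150 mm above the mat, tilt under 0.12 rad, handle out across the ledge within 0.22 rad of square; ball praline at rest within 8 mm of the dish's middle, fingers not on it (horizontal distance between dish_center and mat below 0.035 m and z of dish_center in the frame of mat between 0.048 and 0.17 m and angle between the x axis of dish and the x axis of mat, either way round below 0.22 rad and x of handle_end in the frame of mat above 0.05 m and angle between dish_center's own z axis and vertical below 0.12 rad and horizontal distance between ball_center and dish_center below 0.008 m and z of ball_center in the frame of dish_center below 0.024 m and linear speed of ball below 0.05 m/s and linear speed of dish below 0.03 m/s and contact force between the fingers and dish above 1 N and contact force between the fingers and ball below 0.01 N and contact force between dish and mat below 0.02 N and contact force between dish and ledge below 0.02 N); the arm keeps its last pose, push and grip.
It fails at once if the praline rolls more than 12 mm from the dish's middle (or is not in it) while the dish is off the table (height (world z) of dish_center above 0.028 m and (horizontal distance between ball_center and dish_center above 0.012 m or z of ball_center in the frame of dish_center above 0.03 m)).
It fails at once if the dish is tipped by more than 0.2 rad (angle between dish_center's own z axis and vertical above 0.2 rad).
It fails at once if the praline is dropped from more than about 18 mm (linear speed of ball above 0.6 m/s and contact force between the fingers and ball below 0.01 N and linear speed of dish below 0.1 m/s).
It fails at once if another thing is pushed more than 25 mm from its place (distance of any of square_praline, oblong_praline, mug, jar, spoon, tumbler, shaker from where it was at the start of the episode above 0.025 m).
It fails at once if another praline, the mug, the jar, the tumbler or the shaker is knocked over (angle between any of square_praline, oblong_praline, mug, jar, tumbler, shaker's own z axis and vertical above 0.5 rad).
It also fails if it takes over 59 s, if anything falls off the work surface, if the arm or the gripper's body presses on something with over 40 N, if the wrist force passes 120 N, or if a joint passes its speed limit or range.

### The arm

A 6-joint arm with a two-finger parallel gripper is mounted at the origin on the work surface. World frame = base frame: x ahead of the robot, y to its left, z up, the work surface at z = 0. Lengths are in m, angles in rad, forces in N, time in s.
With the tool pointing down it reaches from about 0.35 to 0.775 m from the base axis. Payload 7.3 kg.
Tool frame: the origin (TCP) lies at the very end of the fingers, on their centre line; the grasp point (between the pads) lies 19 mm behind it (robot.pinch_z is the distance from the TCP to the grasp point, in m); z points along the fingers, y is the line along which they close (so a half turn about z gives the same grasp; the last joint's range is limited). The gripper opens to 92 mm and grips with 3 to 60 N. Pads are 19 mm wide; open, the fingers measure 130 mm over their backs; the gripper's body (75 mm by 190 mm) begins 47 mm behind the grasp point.
Start: joints at [1.092, 0.342, 1.524, -0, 1.275, -0.146], TCP at [0.171, 0.496, 0.227] pointing down, gripper open.
Joint ranges: [-2.53, 2.53], [-0.77, 2.02], [0.04, 2.7], [-1, 4.14], [0.28, 2.66], [-3.11, 3.11]. Speed limits (rad/s): [2.57, 2.57, 3.14, 3.14, 3.14, 3.14].

### API

Orientations are given as [roll, pitch, yaw] about the fixed x, y, z axes, in that order (R = Rz(yaw) Ry(pitch) Rx(roll)).
In Python, from cell import robot gives the robot as it stands.
- The arm moves only by the tool move_arm, never from a script. Its argument "motion" is a list of rows, each a list of 6 numbers: the shift along the tool's x, y, z in units of 0.1 m (1.0 is 0.1 m), then the turn, a rotation vector about the tool's x, y, z in units of pi rad (1.0 is pi rad). In form: [[dx, dy, dz, rx, ry, rz], ...]. A call has 1 to 12 rows; each row is the pose to reach, as a shift and turn from the pose commanded when the call began, along the tool's axes at that moment, turning the shorter way round; what a row does not reach only later rows make up. A row lasts 1/8 s, in which the tool goes at most 62.5 mm and 10.7 degrees, less where a joint would pass 70% of its speed; a pose out of reach is approached as far as the arm can. A call with a number of a shift or a turn outside -1 to 1 is refused whole. A call with a gripper value outside its range is refused whole. "fingers" is the opening, from -1 (shut) to 1 (fully open), set as the call begins (left out, the last holds). The fingers move at their own pace and stop on an object; "newtons" is the grip in N (left out, the last holds). Time passes only in rows, so rows that repeat a pose let the fingers close. It gives the time, the measured TCP pose, the force, the opening and the grip force at its end, in the units of the state.
- robot.observe(): the state, without advancing time (a new reading comes with each control period).
- robot.read_camera(name): name is "scene" or "top" or "wrist"; returns a dict with "image" (420x560x3 uint8, red, green, blue), "range_z" (420x560 float32, m along the optical axis (not along the pixel's ray), 0 where there is no reading), "vfov" (degrees; the focal length in pixels is half the picture's height over the tangent of half this angle, whatever the lens; pixels are square), "cx", "cy" (the principal point, pixels), "extrinsics" (4x4, takes a point from camera to world coordinates); the wrist camera has in their place "hand_eye" (4x4, takes a point from camera to tool coordinates, whose origin is the TCP and whose axes are the flange's). Camera axes: x right, y up, looking along -z (the intrinsics and any distortion apply to the point x, -y, -z); pixel columns grow to the right and rows downward; lengths in m; the calibration is good to about 2 mm. The wrist camera is an equidistant fisheye: a pixel r from the principal point sees the ray r / f radians off the axis. A picture is of the moment at which its call begins: read the wrist's pose just before it.
- robot.hand_in(): hands the job in; it is judged then, once.
The state is a dict: "time": time; "qpos": joint angles; "qvel": joint speeds; "joint_efforts": joint torques, N m; "tool_pos": TCP position; "tool_rot": TCP orientation; "contact_force": force on the tool from outside, world axes, zero at the start; "torque": the same for the moment, N m; "opening": finger opening in m; "grip_force": force on a finger pad.
Only numpy, scipy, OpenCV 4.12 (cv2) and the standard library are available. Lean on these libraries where they do the work, as an engineer would, in place of code of your own. Each camera call takes 0.05 s, during which the arm holds its last target. There are 200 camera calls.

## Working session

There is one attempt and no reset: what is moved stays moved. The work goes in short steps, Python scripts to look and compute and a tool call to move; the robot and the scene stay as the last step left them, time stands still between calls to the robot, and variables do not carry over. Pictures are saved under pics/ and viewed, at most 10 in all, crops included, and the job is handed in when it is done.

Besides the shell and the picture viewer there is one more tool, called after "Request:" by a JSON object that holds its "op" and its "data", one argument or row to a line. move_arm: Moves the arm, as the interface text tells. Shifts and turns lie within -1 to 1; 1 stands for 0.1 m of shift or pi rad of turn. Its arguments: {"type":"object","properties":{"motion":{"type":"array"},"fingers":{"type":"number"},"newtons":{"type":"number"}},"required":["motion"]}

```bash
mkdir -p pics; cat > h.py <<'E'
import numpy as np, cv2
from cell import robot
from scipy.spatial.transform import Rotation as R
def cam(name):
    s=robot.observe(); c=robot.read_camera(name); 
    np.savez('%s.npz'%name,pos=s['tool_pos'],rot=s['tool_rot'],**c); return c
def save(c,fn,box=None,k=1):
    im=c['image'][:,:,::-1]
    if box: im=im[box[1]:box[3],box[0]:box[2]]
    cv2.imwrite('pics/'+fn,cv2.resize(im,None,fx=k,fy=k,interpolation=cv2.INTER_CUBIC))
def cloud(c):
    h,w=c['range_z'].shape; f=h/2/np.tan(np.radians(c['vfov'])/2)
    v,u=np.mgrid[:h,:w]; z=c['range_z']; 
    P=np.stack([(u-c['cx'])/f*z,-(v-c['cy'])/f*z,-z],-1)
    E=c['extrinsics']; return P@E[:3,:3].T+E[:3,3]
E
python3 - <<'E'
from h import *
print(robot.observe())
for n in('top','scene'):
    c=cam(n); save(c,n+'0.png'); print(n,{k:v for k,v in c.items() if k not in('image','range_z')})
E
```

```text
{'time': 0.0, 'qpos': array([ 1.09196681e+00,  3.42730343e-01,  1.52502959e+00,  2.06516404e-06,
        1.27536345e+00, -1.45967894e-01]), 'qvel': array([-0.00086193, -0.00056775,  0.00074764, -0.00108969, -0.00056037,
       -0.00037648]), 'joint_efforts': array([-5.28622677e-04, -4.31251752e+01, -2.44213057e+01,  7.18204002e-02,
        5.62207494e-02, -1.15008074e-04]), 'tool_pos': array([0.17131828, 0.49583549, 0.22603661]), 'tool_rot': array([-3.14007849e+00, -2.24598785e-04,  2.80873026e+00]), 'contact_force': array([-0.98538755, -0.12430711, -0.17264556]), 'torque': array([ 0.00808536,  0.02254723, -0.02189938]), 'grip_force': 0.0, 'opening': 0.0916837241091185}
top {'vfov': 50.9688784579979, 'cx': 269.67465201931196, 'cy': 214.96202472439248, 'extrinsics': array([[ 0.00215531,  0.99307475, -0.11746442,  0.45003667],
       [-0.99975312,  0.00473754,  0.0217083 ,  0.04643151],
       [ 0.02211446,  0.11738863,  0.9928398 ,  1.09410817],
       [ 0.        ,  0.        ,  0.        ,  1.        ]])}
scene {'vfov': 54.94375746560363, 'cx': 272.89827512974495, 'cy': 204.7315024020717, 'extrinsics': array([[ 0.36752506, -0.78674247,  0.49594517,  1.05827961],
       [ 0.92988537,  0.30200828, -0.21000998, -0.16390383],
       [ 0.01544422,  0.53835609,  0.84257593,  0.85414136],
       [ 0.        ,  0.        ,  0.        ,  1.        ]])}
```

View pics/top0.png

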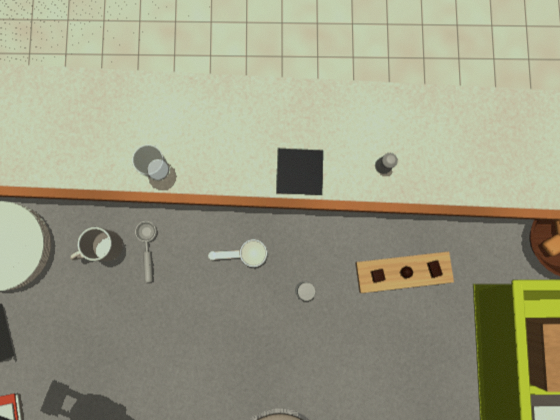

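View pics/scene0.png

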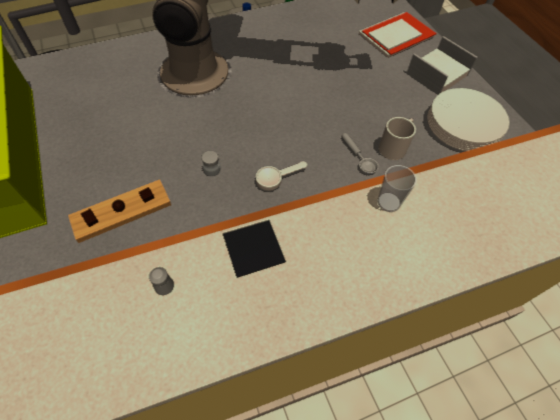

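The top view shows the dish at (253,253) with its handle end at (212,256). The board is at (405,272) with the ball in its middle hollow at (406,272), the jar at (306,291) and the mat at (300,172).

```bash
python3 - <<'E'
from h import *
for n in('top',):
    c=np.load('top.npz'); P=cloud(c)
    def at(u,v,r=1): 
        q=P[v-r:v+r+1,u-r:u+r+1].reshape(-1,3); return np.median(q,0).round(4)
    for k,(u,v) in dict(dish=(253,253),hend=(214,256),ball=(406,272),sq=(378,276),obl=(435,269),jar=(306,291),mat=(300,172),table=(330,250),ledge=(340,170)).items(): print(k,at(u,v))
    for k,(u,v) in dict(m1=(277,149),m2=(323,150),m3=(322,194),m4=(276,193),e1=(100,193),e2=(500,211),b1=(359,262),b2=(449,254),b3=(452,283),b4=(362,291)).items(): print(k,at(u,v,0))
    Z=P[...,2]
    m=(Z>.012)&(Z<.05)
    x,y=P[...,0],P[...,1]
    d=m&(abs(x-.47)<.08)&(y<.16)&(y>0.02)
    print('dish px',d.sum(), [ (P[d][:,i].min().round(3),P[d][:,i].max().round(3)) for i in range(3)])
E
python3 - <<'E'
from h import *
c=dict(np.load('top.npz')); save(c,'topcrop.png',(195,135,465,305),2.9)
E
```

```text
dish [0.484  0.0633 0.0168]
hend [0.4763 0.1572 0.0233]
ball [ 0.4391 -0.3021  0.0424]
sq [ 0.4293 -0.2366  0.0352]
obl [ 0.4463 -0.3751  0.0335]
jar [ 0.3948 -0.0614  0.0552]
mat [ 0.6749 -0.048   0.0651]
table [ 4.925e-01 -1.275e-01  4.000e-04]
ledge [ 0.6822 -0.1451  0.0587]
m1 [0.7327 0.0065 0.0587]
m2 [ 0.7312 -0.1047  0.0586]
m3 [ 0.6239 -0.1014  0.0563]
m4 [0.6247 0.009  0.0621]
e1 [0.6225 0.4238 0.0609]
e2 [ 0.5841 -0.5258  0.0637]
b1 [ 0.4628 -0.195   0.0197]
b2 [ 0.4828 -0.417   0.0201]
b3 [ 0.4116 -0.432  -0.0049]
b4 [ 0.3931 -0.2006  0.0206]
dish px 788 [(np.float64(0.455), np.float64(0.518)), (np.float64(0.032), np.float64(0.16)), (np.float64(0.012), np.float64(0.03))]
```

View pics/topcrop.png

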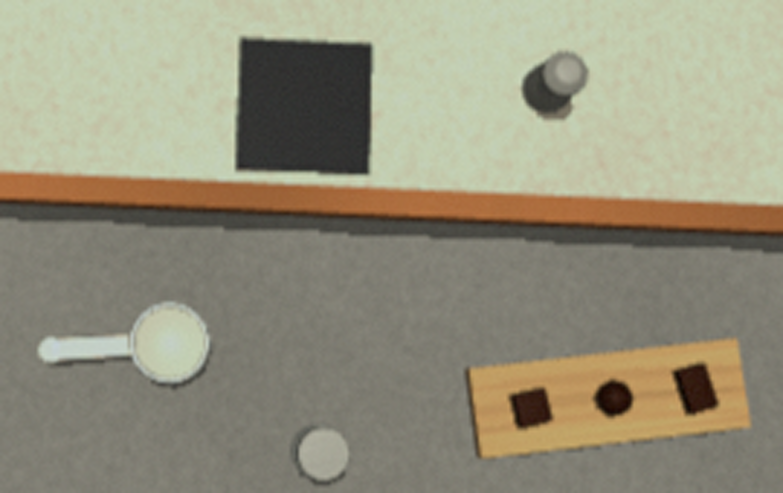

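The enlarged crop shows the ball at crop (613,398), the dish's body at (170,343) with its handle end at (48,349), and the jar at (323,455). This agrees with the depth readings, so I'm setting out towards a point above the ball.

Request:
{"op": "move_arm", "data": {
  "motion": [
    [-0.15, -0.08, 0, 0, 0, 0.05],
    [-0.3, -0.15, 0, 0, 0, 0.1],
    [-0.45, -0.22, 0, 0, 0, 0.15],
    [-0.6, -0.3, 0, 0, 0, 0.2],
    [-0.75, -0.37, 0, 0, 0, 0.25],
    [-0.9, -0.45, 0, 0, 0, 0.3],
    [-1, -0.5, 0, 0, 0, 0.356]
  ]
}}

```text
time: 0.98
tool_pos: [0.25, 0.4156, 0.2264]
tool_rot: [-3.141, 0.001, 1.684]
contact_force: [0.1, 0.1, 0.1]
opening: 0.0917
grip_force: 0.0
```

Request:
{"op": "move_arm", "data": {
  "motion": [
    [-0.5, 0.25, 0, 0, 0, 0],
    [-1, 0.5, 0, 0, 0, 0]
  ]
}}

```text
time: 1.23
tool_pos: [0.3116, 0.3218, 0.2264]
tool_rot: [-3.141, 0.0, 1.692]
contact_force: [1.2, -0.0, 0.7]
opening: 0.0919
grip_force: 0.0
```

Request:
{"op": "move_arm", "data": {
  "motion": [
    [-0.5, 0.25, 0, 0, 0, 0],
    [-1, 0.5, 0, 0, 0, 0]
  ]
}}

```text
time: 1.48
tool_pos: [0.3734, 0.2281, 0.2266]
tool_rot: [-3.142, -0.0, 1.691]
contact_force: [0.6, 1.3, 0.0]
opening: 0.0918
grip_force: 0.0
```

Request:
{"op": "move_arm", "data": {
  "motion": [
    [-0.5, 0, 0, 0, 0, 0],
    [-1, 0, 0, 0, 0, 0]
  ]
}}

```text
time: 1.72
tool_pos: [0.3847, 0.1287, 0.2264]
tool_rot: [-3.141, 0.0, 1.69]
contact_force: [0.7, 0.1, -0.4]
opening: 0.092
grip_force: 0.0
```

Request:
{"op": "move_arm", "data": {
  "motion": [
    [-0.5, 0, 0, 0, 0, 0],
    [-1, 0, 0, 0, 0, 0]
  ]
}}

```text
time: 1.98
tool_pos: [0.3965, 0.0295, 0.2266]
tool_rot: [-3.142, -0.0, 1.69]
contact_force: [1.2, 0.7, 0.7]
opening: 0.0916
grip_force: 0.0
```

Request:
{"op": "move_arm", "data": {
  "motion": [
    [-0.5, 0, 0, 0, 0, 0],
    [-1, 0, 0, 0, 0, 0]
  ]
}}

```text
time: 2.22
tool_pos: [0.4084, -0.0698, 0.2266]
tool_rot: [-3.142, -0.0, 1.69]
contact_force: [0.5, 0.7, -0.2]
opening: 0.0916
grip_force: 0.0
```

Request:
{"op": "move_arm", "data": {
  "motion": [
    [-0.5, 0, 0, 0, 0, 0],
    [-1, 0, 0, 0, 0, 0]
  ],
  "fingers": 0.2
}}

```text
time: 2.48
tool_pos: [0.4203, -0.1691, 0.2265]
tool_rot: [-3.141, -0.0, 1.69]
contact_force: [1.3, 0.0, 0.1]
opening: 0.0764
grip_force: 0.0
```

Request:
{"op": "move_arm", "data": {
  "motion": [
    [-0.5, 0, 0.3, 0, 0, 0],
    [-0.9, 0, 0.7, 0, 0, 0],
    [-1, 0, 1, 0, 0, 0],
    [-1, 0, 1, 0, 0, 0]
  ]
}}

```text
time: 2.98
tool_pos: [0.431, -0.2663, 0.1244]
tool_rot: [-3.138, -0.004, 1.689]
contact_force: [1.1, 0.8, 1.0]
opening: 0.0554
grip_force: 0.0
```

```bash
python3 - <<'E'
from h import *
s=robot.observe(); print(s['time'],s['tool_pos'],s['tool_rot'],s['qpos'],s['opening'],s['contact_force'])
c=cam('wrist'); save(c,'w1.png',None,1.4); print({k:v for k,v in c.items() if k not in('image','range_z')})
E
```

```text
2.975 [ 0.43099148 -0.26629988  0.12437703] [-3.13761807 -0.00447646  1.68897311] [-7.04922425e-01  4.21145248e-01  1.71431088e+00  1.52555959e-04
  1.01212144e+00 -8.23189355e-01] 0.055398641614098215 [1.06319052 0.7847581  0.95652931]
{'vfov': 65.70646984690485, 'cx': 277.4349871230401, 'cy': 211.2972119443623, 'hand_eye': array([[-6.28268307e-04,  9.61955943e-01,  2.73203898e-01,
         7.46496733e-02],
       [ 9.99999463e-01,  8.29429525e-04, -6.20806261e-04,
         3.65872783e-05],
       [-8.23791651e-04,  2.73203361e-01, -9.61955947e-01,
        -1.57339575e-01],
       [ 0.00000000e+00,  0.00000000e+00,  0.00000000e+00,
         1.00000000e+00]])}
```

View pics/w1.png

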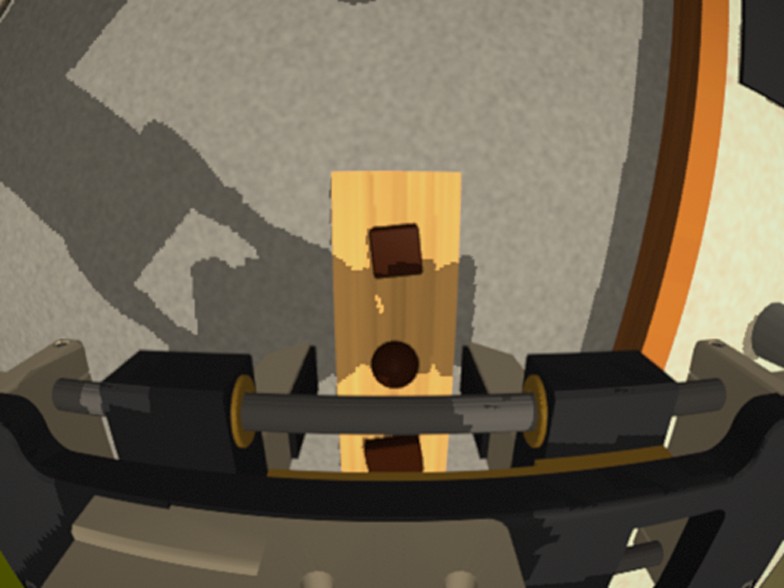

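The wrist view shows the ball at (394,364), which is (281.4,260) in native pixels. The square praline is above it and the oblong one below, and the fingers straddle the board's width.

```bash
cat >> h.py <<'E'
def wpose(s=None):
    s=s or robot.observe(); T=np.eye(4); T[:3,:3]=R.from_euler('xyz',s['tool_rot']).as_matrix(); T[:3,3]=s['tool_pos']; return T
def wray(c,u,v,z):
    f=210/np.tan(np.radians(float(c['vfov']))/2); d=np.array([u-c['cx'],v-c['cy']]); r=np.hypot(*d); t=r/f
    ray=np.array([np.sin(t)*d[0]/r,-np.sin(t)*d[1]/r,-np.cos(t)])
    T=wpose(dict(tool_rot=c['rot'],tool_pos=c['pos']))@c['hand_eye']; w=T[:3,:3]@ray; o=T[:3,3]
    p=o+w*(z-o[2])/w[2]; rz=c['range_z'][int(round(v)),int(round(u))]; 
    return p, o+w*rz/np.cos(t)
def go(p,yaw=None):
    T=wpose(); d=T[:3,:3].T@(np.array(p)-T[:3,3]); print('rows (0.1m):',(d*10).round(3), 'yaw now',robot.observe()['tool_rot'][2])
E
python3 - <<'E'
from h import *
c=dict(np.load('wrist.npz'))
# ball outline in dark pixels
p,q=wray(c,281.4,260,.029); print('ball',p,'surf',q)
for n,(u,v) in dict(sq=(282,179),board1=(240,125),board2=(328,125)).items(): print(n,wray(c,u,v,.018))
print(robot.observe()['tool_pos']); go((p[0],p[1],.028))
E
```

```text
ball [ 0.43881039 -0.30532112  0.029     ] surf [ 0.43800065 -0.29958309  0.04190339]
sq (array([ 0.43124383, -0.23825061,  0.018     ]), array([ 0.43071555, -0.23536192,  0.03477944]))
board1 (array([ 0.39230817, -0.19792924,  0.018     ]), array([ 0.39210984, -0.19796251,  0.01628985]))
board2 (array([ 0.46284435, -0.18934013,  0.018     ]), array([ 0.46310177, -0.18931786,  0.01629705]))
[ 0.43190133 -0.26634784  0.12609223]
rows (0.1m): [-0.397  0.024  0.98 ] yaw now 1.6896884445473077
```

Request:
{"op": "move_arm", "data": {
  "motion": [
    [-0.2, 0.02, 0.15, 0, 0, 0],
    [-0.4, 0.025, 0.35, 0, 0, 0],
    [-0.4, 0.025, 0.6, 0, 0, 0],
    [-0.4, 0.025, 0.8, 0, 0, 0],
    [-0.4, 0.025, 0.93, 0, 0, 0],
    [-0.4, 0.025, 1, 0, 0, 0],
    [-0.4, 0.025, 1, 0, 0, 0]
  ]
}}

```text
time: 3.9
tool_pos: [0.44, -0.3061, 0.0271]
tool_rot: [3.141, 0.0, 1.691]
contact_force: [-0.9, 0.2, 0.2]
opening: 0.0554
grip_force: 0.0
```

```bash
python3 - <<'E'
from h import *
c=cam('wrist'); save(c,'w2.png',(150,150,410,345),2.5); s=robot.observe(); print(s['tool_pos'],s['contact_force'],s['opening'])
E
```

```text
[ 0.44013904 -0.30630505  0.02733169] [ 0.76041762 -0.57526485  0.04073467] 0.05540588235972625
```

View pics/w2.png

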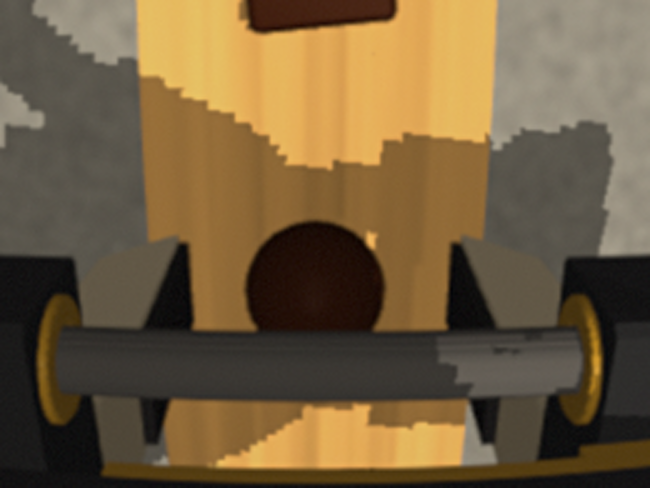

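The ball at (315,288) sits midway between the finger tips at 188 and 450. I'll drop about 2 mm, close gently and lift.

Request:
{"op": "move_arm", "data": {
  "motion": [
    [0, -0.008, 0.01, 0, 0, 0],
    [0, -0.008, 0.02, 0, 0, 0]
  ]
}}

```text
time: 4.2
tool_pos: [0.4391, -0.3065, 0.0251]
tool_rot: [3.141, 0.001, 1.69]
contact_force: [-0.4, -0.1, 0.2]
opening: 0.0553
grip_force: 0.0
```

Request:
{"op": "move_arm", "data": {
  "motion": [
    [0, 0, 0, 0, 0, 0],
    [0, 0, 0, 0, 0, 0],
    [0, 0, 0, 0, 0, 0],
    [0, 0, 0, 0, 0, 0],
    [0, 0, 0, 0, 0, 0],
    [0, 0, 0, 0, 0, 0]
  ],
  "fingers": -0.5,
  "newtons": 6
}}

```text
time: 4.95
tool_pos: [0.439, -0.3063, 0.0247]
tool_rot: [3.142, -0.0, 1.69]
contact_force: [-0.1, 0.4, 0.4]
opening: 0.0294
grip_force: 6.0
```

Request:
{"op": "move_arm", "data": {
  "motion": [
    [0, 0, -0.1, 0, 0, 0],
    [0, 0, -0.3, 0, 0, 0],
    [0, 0, -0.6, 0, 0, 0],
    [0, 0, -0.9, 0, 0, 0],
    [0, 0, -1, 0, 0, 0]
  ]
}}

```text
time: 5.58
tool_pos: [0.4397, -0.3069, 0.1269]
tool_rot: [3.139, 0.003, 1.69]
contact_force: [0.6, -0.3, -1.4]
opening: 0.0293
grip_force: 6.0
```

Request:
{"op": "move_arm", "data": {
  "motion": [
    [0.1, 0.03, 0, 0, 0, 0],
    [0.3, 0.1, 0, 0, 0, 0],
    [0.6, 0.2, 0, 0, 0, 0],
    [1, 0.3, 0, 0, 0, 0]
  ]
}}

```text
time: 6.08
tool_pos: [0.4564, -0.2011, 0.1234]
tool_rot: [-3.14, -0.002, 1.69]
contact_force: [0.8, 0.1, -0.0]
opening: 0.0293
grip_force: 6.0
```

Request:
{"op": "move_arm", "data": {
  "motion": [
    [0.33, 0.1, 0, 0, 0, 0],
    [0.67, 0.2, 0, 0, 0, 0],
    [1, 0.3, 0, 0, 0, 0]
  ]
}}

```text
time: 6.45
tool_pos: [0.4738, -0.0977, 0.1236]
tool_rot: [-3.139, -0.002, 1.691]
contact_force: [0.2, 0.1, 0.5]
opening: 0.0291
grip_force: 6.0
```

Request:
{"op": "move_arm", "data": {
  "motion": [
    [0.35, 0.1, 0, 0, 0, 0],
    [0.7, 0.2, 0, 0, 0, 0],
    [0.9, 0.28, 0, 0, 0, 0],
    [1, 0.3, 0, 0, 0, 0],
    [1, 0.3, 0, 0, 0, 0],
    [1, 0.3, 0, 0, 0, 0]
  ]
}}

```text
time: 7.2
tool_pos: [0.4922, 0.0019, 0.1245]
tool_rot: [-3.141, -0.0, 1.69]
contact_force: [0.6, -0.6, -0.2]
opening: 0.0295
grip_force: 6.0
```

```bash
python3 - <<'E'
from h import *
s=robot.observe(); print(s['tool_pos'],s['tool_rot'],s['opening'],s['grip_force'])
c=cam('wrist'); save(c,'w3.png',None,1.4)
E
```

```text
[0.4921672  0.00190802 0.1244578 ] [-3.14101298e+00 -6.86326089e-05  1.68992963e+00] 0.029516906033921975 5.999906659126282
```

View pics/w3.png

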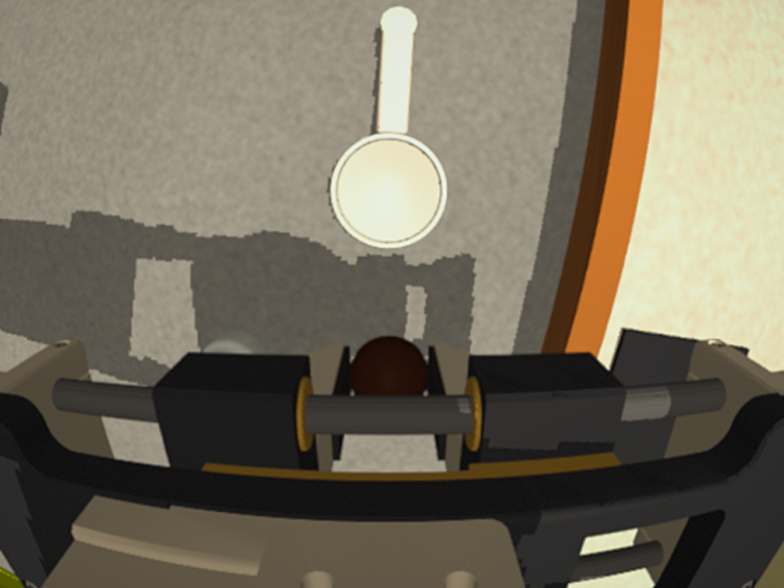

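The dish's rim circle is centred at (388.5,190) and the handle's rounded end is at about (399,24). The ball is held between the pads at (389,370).

```bash
python3 - <<'E'
from h import *
c=dict(np.load('wrist.npz'))
pts=[(331,190),(446,190),(388.5,133),(388.5,247)]
Q=[wray(c,u/1.4,v/1.4,.0255)[0] for u,v in pts]; print(np.array(Q).round(4)); print('sizes',np.linalg.norm(Q[0]-Q[1]),np.linalg.norm(Q[2]-Q[3]))
C=np.array([(Q[0]+Q[1])/2,(Q[2]+Q[3])/2]); print(C); c0=C.mean(0)
h=wray(c,399/1.4,24/1.4,.023)[0]; d=h-c0; print('handle',h,np.linalg.norm(d[:2]),'yaw',np.arctan2(d[1],d[0]))
print(wray(c,277.5,135.7,.015))
T=wpose(dict(tool_rot=c['rot'],tool_pos=c['pos']));b=(np.linalg.inv(T)@np.r_[wray(c,388.5/1.4,370/1.4,.129)[0],1]); print('ball in tool',b)
go((c0[0],c0[1],.060))
E
```

```text
[[0.4528 0.0613 0.0255]
 [0.5169 0.0689 0.0255]
 [0.4811 0.0967 0.0255]
 [0.4887 0.0325 0.0255]]
sizes 0.06455399519731464 0.06464510911222567
[[0.48483912 0.0650984  0.0255    ]
 [0.48489626 0.06460574 0.0255    ]]
handle [0.47926029 0.16205324 0.023     ] 0.09736277514430589 yaw 1.6284210991581736
(array([0.48493285, 0.06433523, 0.015     ]), array([0.48493018, 0.0643559 , 0.0154713 ]))
ball in tool [ 2.77840772e-03  1.48761656e-04 -4.54209417e-03  1.00000000e+00]
rows (0.1m): [0.636 0.002 0.646] yaw now 1.6895657288048416
```

Request:
{"op": "move_arm", "data": {
  "motion": [
    [0.1, 0, 0, 0, 0, 0],
    [0.3, 0, 0, 0, 0, 0],
    [0.5, 0, 0.05, 0, 0, 0],
    [0.6, 0, 0.2, 0, 0, 0],
    [0.625, 0, 0.4, 0, 0, 0],
    [0.625, 0, 0.6, 0, 0, 0],
    [0.625, 0, 0.75, 0, 0, 0],
    [0.625, 0, 0.85, 0, 0, 0],
    [0.625, 0, 0.9, 0, 0, 0],
    [0.625, 0, 0.92, 0, 0, 0],
    [0.625, 0, 0.92, 0, 0, 0],
    [0.625, 0, 0.92, 0, 0, 0]
  ]
}}

```text
time: 8.75
tool_pos: [0.4853, 0.0644, 0.0331]
tool_rot: [3.141, 0.0, 1.69]
contact_force: [0.1, 0.6, -0.5]
opening: 0.0292
grip_force: 6.0
```

```bash
python3 - <<'E'
from h import *
s=robot.observe(); print(s['tool_pos'],s['tool_rot'],s['contact_force'],s['opening'])
go((.4849,.0638,.028))
c=cam('wrist'); save(c,'w4.png',(150,150,410,345),2.5)
E
```

```text
[0.48532725 0.06435965 0.03309795] [3.14076283e+00 5.58301807e-05 1.69037268e+00] [ 0.08802483  0.57551032 -0.47306563] 0.0291644784253084
rows (0.1m): [-0.005 -0.005  0.051] yaw now 1.6903726758605497
```

View pics/w4.png

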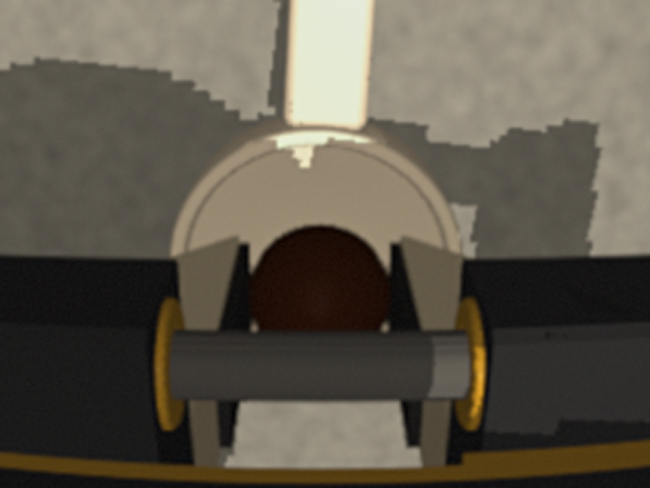

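The ball (centre x about 319) is centred over the dish (rim 172–461). I'll lower it, open the fingers slightly and rise.

Request:
{"op": "move_arm", "data": {
  "motion": [
    [-0.005, -0.004, 0.01, 0, 0, 0],
    [-0.005, -0.004, 0.025, 0, 0, 0],
    [-0.005, -0.004, 0.04, 0, 0, 0],
    [-0.005, -0.004, 0.048, 0, 0, 0],
    [-0.005, -0.004, 0.05, 0, 0, 0],
    [-0.005, -0.004, 0.05, 0, 0, 0]
  ]
}}

```text
time: 9.55
tool_pos: [0.4847, 0.0638, 0.0277]
tool_rot: [3.142, -0.0, 1.69]
contact_force: [0.8, 0.8, -0.7]
opening: 0.0292
grip_force: 6.0
```

```bash
python3 - <<'E'
from h import *
s=robot.observe(); print(s['tool_pos'],s['contact_force'])
E
```

```text
[0.48473531 0.06383953 0.02770355] [ 0.84710821  0.78176477 -0.68887735]
```

Request:
{"op": "move_arm", "data": {
  "motion": [
    [0, 0, 0, 0, 0, 0],
    [0, 0, 0, 0, 0, 0],
    [0, 0, 0, 0, 0, 0],
    [0, 0, 0, 0, 0, 0],
    [0, 0, 0, 0, 0, 0],
    [0, 0, 0, 0, 0, 0]
  ],
  "fingers": -0.15
}}

```text
time: 10.3
tool_pos: [0.4847, 0.0638, 0.0277]
tool_rot: [3.142, -0.0, 1.69]
contact_force: [0.5, 0.7, -0.1]
opening: 0.0391
grip_force: 0.0
```

Request:
{"op": "move_arm", "data": {
  "motion": [
    [0, 0, -0.1, 0, 0, 0],
    [0, 0, -0.25, 0, 0, 0],
    [0, 0, -0.45, 0, 0, 0],
    [0, 0, -0.6, 0, 0, 0],
    [-0.2, 0, -0.8, 0, 0, 0],
    [-0.5, 0, -1, 0, 0, 0],
    [-0.6, 0, -1, 0, 0, 0],
    [-0.6, 0, -1, 0, 0, 0],
    [-0.6, 0, -1, 0, 0, 0]
  ]
}}

```text
time: 11.42
tool_pos: [0.4912, 0.005, 0.127]
tool_rot: [-3.14, -0.001, 1.691]
contact_force: [-0.1, 0.4, -0.5]
opening: 0.0388
grip_force: 0.0
```

```bash
python3 - <<'E'
from h import *
s=robot.observe(); print(s['tool_pos'],s['tool_rot'],s['opening'],s['grip_force'])
c=cam('wrist'); save(c,'w5.png',(170,0,430,195),3)
E
```

```text
[0.49116754 0.00499562 0.12704976] [-3.14003006e+00 -8.09745778e-04  1.69071384e+00] 0.03879800639841048 0.0
```

View pics/w5.png

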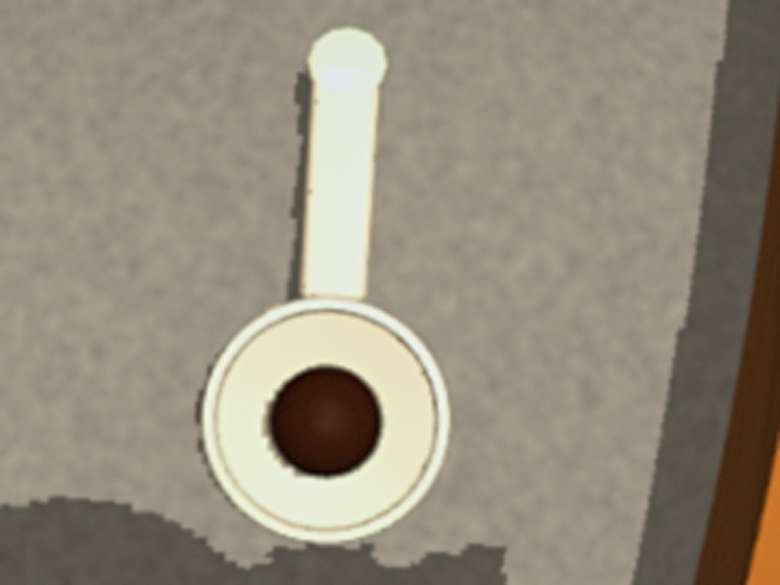

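The ball is at (326,421) and the rim's centre at (325.5,420.5), so the praline lies in the middle. The handle's end is at (347,65).

```bash
python3 - <<'E'
from h import *
c=dict(np.load('wrist.npz'))
f=lambda u,v,z: wray(c,170+u/3,v/3,z)[0]
Q=[f(202,420.5,.0255),f(449,420.5,.0255),f(325.5,298,.0255),f(325.5,543,.0255)]
c0=np.mean(Q,0); print(c0,'ball',f(326,421,.03)); h=f(347,66,.023); d=h-c0; print(h,np.linalg.norm(d),np.arctan2(d[1],d[0]))
go((c0[0],c0[1],.004))
E
```

```text
[0.48494617 0.06441161 0.0255    ] ball [0.48504521 0.06451819 0.03      ]
[0.47901082 0.16187439 0.023     ] 0.09767533820494952 1.631619860404166
rows (0.1m): [0.596 0.01  1.231] yaw now 1.691059642177454
```

Request:
{"op": "move_arm", "data": {
  "motion": [
    [0.1, 0, 0, 0, 0, 0],
    [0.3, 0.005, 0, 0, 0, 0],
    [0.5, 0.01, 0.05, 0, 0, 0],
    [0.595, 0.01, 0.2, 0, 0, 0],
    [0.595, 0.01, 0.4, 0, 0, 0],
    [0.595, 0.01, 0.5, 0, 0, 0],
    [0.595, 0.01, 0.5, 0, 0, 0]
  ],
  "fingers": 1
}}

```text
time: 12.35
tool_pos: [0.4852, 0.0639, 0.0771]
tool_rot: [-3.14, -0.0, 1.691]
contact_force: [-0.3, -0.6, 0.3]
opening: 0.0914
grip_force: 0.0
```

Request:
{"op": "move_arm", "data": {
  "motion": [
    [0, 0, 0.1, 0, 0, 0],
    [0, 0, 0.25, 0, 0, 0],
    [0, 0, 0.4, 0, 0, 0],
    [0, 0, 0.55, 0, 0, 0],
    [0, 0, 0.65, 0, 0, 0],
    [0, 0, 0.7, 0, 0, 0],
    [0, 0, 0.715, 0, 0, 0],
    [0, 0, 0.715, 0, 0, 0]
  ]
}}

```text
time: 13.35
tool_pos: [0.486, 0.0634, 0.0064]
tool_rot: [3.141, -0.0, 1.69]
contact_force: [0.3, -0.0, 0.0]
opening: 0.092
grip_force: 0.0
```

```bash
python3 - <<'E'
from h import *
s=robot.observe(); print(s['tool_pos'],s['contact_force'],s['opening']); go((.4849,.0644,.005))
c=cam('wrist'); save(c,'w6.png',(130,120,430,345),2.5)
E
```

```text
[0.48597846 0.06344477 0.00642041] [ 0.27431862 -0.02989499  0.0142337 ] 0.0919602813973242
rows (0.1m): [ 0.011 -0.01   0.014] yaw now 1.6903632163990365
```

View pics/w6.png

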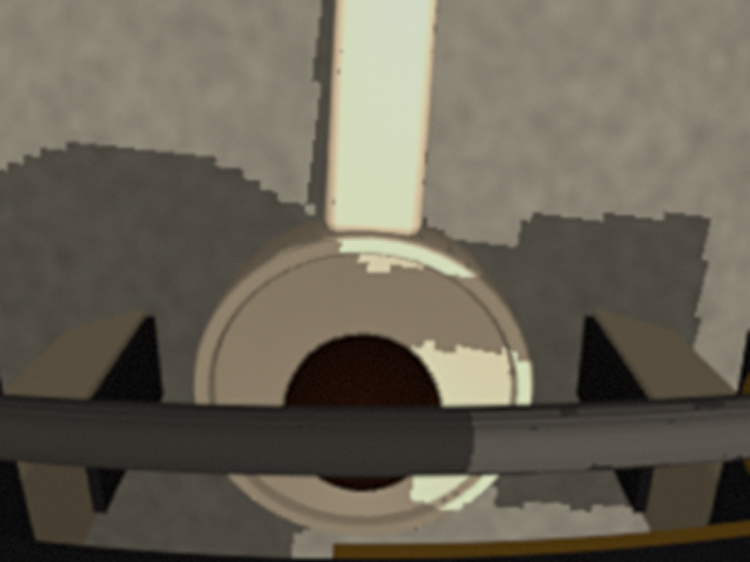

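The dish spans 195–533 with the ball at 363, and the finger tips are at 155 and 582, so the dish is about 0.8 mm off centre. I'll correct that and close in small steps.

Request:
{"op": "move_arm", "data": {
  "motion": [
    [0.01, -0.008, 0.01, 0, 0, 0],
    [0.01, -0.008, 0.01, 0, 0, 0],
    [0.01, -0.008, 0.01, 0, 0, 0]
  ],
  "fingers": 0.52,
  "newtons": 6
}}

```text
time: 13.78
tool_pos: [0.4849, 0.0644, 0.0053]
tool_rot: [3.141, -0.0, 1.69]
contact_force: [0.3, 1.5, -0.4]
opening: 0.0708
grip_force: 0.0
```

Request:
{"op": "move_arm", "data": {
  "motion": [
    [0, 0, 0, 0, 0, 0],
    [0, 0, 0, 0, 0, 0]
  ],
  "fingers": 0.478
}}

```text
time: 14.02
tool_pos: [0.4849, 0.0643, 0.0052]
tool_rot: [3.141, -0.0, 1.69]
contact_force: [0.1, -0.3, -1.0]
opening: 0.0676
grip_force: 0.0
```

Request:
{"op": "move_arm", "data": {
  "motion": [
    [0, 0, 0, 0, 0, 0],
    [0, 0, 0, 0, 0, 0]
  ],
  "fingers": 0.457
}}

```text
time: 14.28
tool_pos: [0.4847, 0.0644, 0.0052]
tool_rot: [-3.141, -0.0, 1.69]
contact_force: [-0.1, -0.0, -0.5]
opening: 0.067
grip_force: 0.3
```

Request:
{"op": "move_arm", "data": {
  "motion": [
    [0, 0, 0, 0, 0, 0],
    [0, 0, 0, 0, 0, 0]
  ],
  "fingers": 0.435
}}

```text
time: 14.52
tool_pos: [0.4847, 0.0644, 0.0052]
tool_rot: [-3.141, -0.0, 1.69]
contact_force: [-1.0, -0.1, 0.9]
opening: 0.0661
grip_force: 6.0
```

Request:
{"op": "move_arm", "data": {
  "motion": [
    [0, 0, 0, 0, 0, 0],
    [0, 0, 0, 0, 0, 0],
    [0, 0, 0, 0, 0, 0]
  ],
  "fingers": 0.3
}}

```text
time: 14.9
tool_pos: [0.4848, 0.0644, 0.0052]
tool_rot: [-3.142, -0.0, 1.69]
contact_force: [-0.7, 0.4, -0.2]
opening: 0.0662
grip_force: 6.0
```

Request:
{"op": "move_arm", "data": {
  "motion": [
    [0, 0, 0, 0, 0, 0],
    [0, 0, 0, 0, 0, 0],
    [0, 0, 0, 0, 0, 0],
    [0, 0, 0, 0, 0, 0]
  ],
  "fingers": 0.2,
  "newtons": 30
}}

```text
time: 15.4
tool_pos: [0.4849, 0.0644, 0.0052]
tool_rot: [3.141, -0.0, 1.69]
contact_force: [-0.2, -0.3, -0.7]
opening: 0.0658
grip_force: 30.0
```

Request:
{"op": "move_arm", "data": {
  "motion": [
    [0, 0, -0.01, 0, 0, 0],
    [0, 0, -0.03, 0, 0, 0],
    [0, 0, -0.07, 0, 0, 0],
    [0, 0, -0.12, 0, 0, 0],
    [0, 0, -0.18, 0, 0, 0],
    [0, 0, -0.25, 0, 0, 0],
    [0, 0, -0.32, 0, 0, 0],
    [0, 0, -0.38, 0, 0, 0],
    [0, 0, -0.43, 0, 0, 0],
    [0, 0, -0.47, 0, 0, 0],
    [0, 0, -0.49, 0, 0, 0],
    [0, 0, -0.5, 0, 0, 0]
  ]
}}

```text
time: 16.9
tool_pos: [0.4848, 0.0644, 0.0552]
tool_rot: [-3.142, -0.0, 1.69]
contact_force: [-0.2, -0.7, -0.8]
opening: 0.0662
grip_force: 30.0
```

```bash
python3 - <<'E'
from h import *
c=cam('wrist'); save(c,'w7.png',(130,120,430,345),2); s=robot.observe(); print(s['tool_pos'],s['tool_rot'],s['contact_force'],s['torque'],s['grip_force'])
E
```

```text
[0.48481503 0.06436271 0.05527358] [-3.14152345e+00 -1.02937371e-04  1.69042669e+00] [ 0.49566804 -0.63711986 -0.33968064] [-0.13644625  0.07814337 -0.02386334] 29.99987678602338
```

View pics/w7.png

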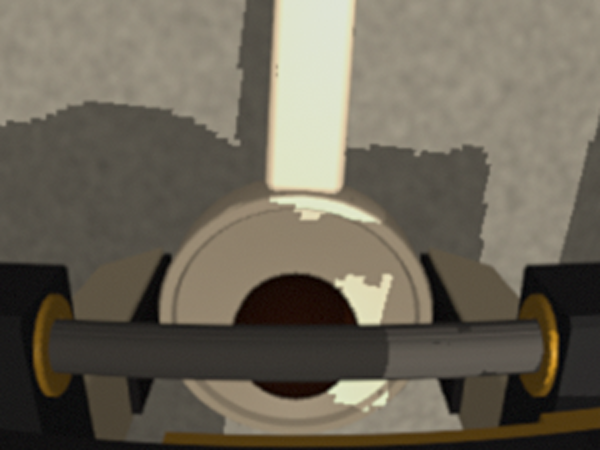

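The dish hangs level between the pads, with the ball at about (296,336) inside the rim (160–432) and the handle still crosswise. Next I'll raise it further and make the quarter turn.

Request:
{"op": "move_arm", "data": {
  "motion": [
    [0, 0, -0.02, 0, 0, 0],
    [0, 0, -0.06, 0, 0, 0],
    [0, 0, -0.13, 0, 0, 0],
    [0, 0, -0.22, 0, 0, 0],
    [0, 0, -0.33, 0, 0, 0],
    [0, 0, -0.45, 0, 0, 0],
    [0, 0, -0.57, 0, 0, 0],
    [0, 0, -0.69, 0, 0, 0],
    [0, 0, -0.8, 0, 0, 0],
    [0, 0, -0.88, 0, 0, 0],
    [0, 0, -0.93, 0, 0, 0],
    [0, 0, -0.95, 0, 0, 0]
  ]
}}

```text
time: 18.45
tool_pos: [0.4848, 0.0643, 0.1504]
tool_rot: [3.142, -0.0, 1.69]
contact_force: [0.0, 1.2, -1.8]
opening: 0.0655
grip_force: 30.0
```

Request:
{"op": "move_arm", "data": {
  "motion": [
    [0, 0, 0, 0, 0, 0.003],
    [0, 0, 0, 0, 0, 0.01],
    [0, 0, 0, 0, 0, 0.02],
    [0, 0, 0, 0, 0, 0.035],
    [0, 0, 0, 0, 0, 0.055],
    [0, 0, 0, 0, 0, 0.08],
    [0, 0, 0, 0, 0, 0.107],
    [0, 0, 0, 0, 0, 0.135],
    [0, 0, 0, 0, 0, 0.163],
    [0, 0, 0, 0, 0, 0.191],
    [0, 0, 0, 0, 0, 0.219],
    [0, 0, 0, 0, 0, 0.247]
  ]
}}

```text
time: 19.95
tool_pos: [0.4848, 0.0643, 0.1501]
tool_rot: [-3.141, 0.0, 0.91]
contact_force: [-0.6, 1.4, -0.6]
opening: 0.0659
grip_force: 30.0
```

Request:
{"op": "move_arm", "data": {
  "motion": [
    [0, 0, 0, 0, 0, 0.028],
    [0, 0, 0, 0, 0, 0.056],
    [0, 0, 0, 0, 0, 0.084],
    [0, 0, 0, 0, 0, 0.112],
    [0, 0, 0, 0, 0, 0.14],
    [0, 0, 0, 0, 0, 0.168],
    [0, 0, 0, 0, 0, 0.195],
    [0, 0, 0, 0, 0, 0.22],
    [0, 0, 0, 0, 0, 0.245],
    [0, 0, 0, 0, 0, 0.265],
    [0, 0, 0, 0, 0, 0.278],
    [0, 0, 0, 0, 0, 0.284]
  ]
}}

```text
time: 21.45
tool_pos: [0.4848, 0.0644, 0.1501]
tool_rot: [-3.141, 0.0, 0.021]
contact_force: [0.2, 0.2, -0.6]
opening: 0.0661
grip_force: 30.0
```

```bash
python3 - <<'E'
from h import *
s=robot.observe(); print(s['time'],s['tool_pos'],s['tool_rot'],s['grip_force'],s['opening']); go((.678,-.0477,.150))
c=cam('wrist')
# ball: dark pixels in the region inside the dish
im=c['image'].astype(int); m=(im[...,0]<75)&(im[...,0]>im[...,2]+8)&(im.sum(2)<140); m[:120]=0; m[330:]=0; m[:,:200]=0; m[:,360:]=0
v,u=np.nonzero(m); print(len(u),u.min(),u.max(),v.min(),v.max(),np.median(u))
E
```

```text
21.45 [0.48477084 0.06436205 0.15008627] [-3.14148820e+00  2.63216038e-04  2.07453848e-02] 29.999689450487494 0.06606359525545234
rows (0.1m): [1.909 1.16  0.   ] yaw now 0.020745384811739376
1560 200 359 247 326 277.5
```

Request:
{"op": "move_arm", "data": {
  "motion": [
    [0.01, 0.006, 0, 0, 0, 0],
    [0.038, 0.023, 0, 0, 0, 0],
    [0.082, 0.05, 0, 0, 0, 0],
    [0.142, 0.086, 0, 0, 0, 0],
    [0.214, 0.13, 0, 0, 0, 0],
    [0.299, 0.181, 0, 0, 0, 0],
    [0.393, 0.238, 0, 0, 0, 0],
    [0.495, 0.301, 0, 0, 0, 0],
    [0.604, 0.367, 0, 0, 0, 0],
    [0.719, 0.436, 0, 0, 0, 0],
    [0.836, 0.508, 0, 0, 0, 0],
    [0.955, 0.58, 0, 0, 0, 0]
  ]
}}

```text
time: 23.0
tool_pos: [0.5824, 0.008, 0.1502]
tool_rot: [-3.142, -0.0, 0.022]
contact_force: [0.2, -1.0, -1.1]
opening: 0.0658
grip_force: 30.0
```

Request:
{"op": "move_arm", "data": {
  "motion": [
    [0.119, 0.072, 0, 0, 0, 0],
    [0.236, 0.144, 0, 0, 0, 0],
    [0.351, 0.213, 0, 0, 0, 0],
    [0.46, 0.279, 0, 0, 0, 0],
    [0.562, 0.342, 0, 0, 0, 0],
    [0.656, 0.399, 0, 0, 0, 0],
    [0.741, 0.45, 0, 0, 0, 0],
    [0.813, 0.494, 0, 0, 0, 0],
    [0.873, 0.53, 0, 0, 0, 0],
    [0.917, 0.557, 0, 0, 0, 0],
    [0.945, 0.574, 0, 0, 0, 0],
    [0.955, 0.58, 0, 0, 0, 0]
  ]
}}

```text
time: 24.5
tool_pos: [0.6784, -0.0474, 0.1502]
tool_rot: [-3.141, 0.0, 0.022]
contact_force: [0.1, 0.6, -1.3]
opening: 0.0661
grip_force: 30.0
```

Request:
{"op": "move_arm", "data": {
  "motion": [
    [0, 0, 0, 0, 0, 0],
    [0, 0, 0, 0, 0, 0],
    [0, 0, 0, 0, 0, 0],
    [0, 0, 0, 0, 0, 0],
    [0, 0, 0, 0, 0, 0],
    [0, 0, 0, 0, 0, 0],
    [0, 0, 0, 0, 0, 0],
    [0, 0, 0, 0, 0, 0],
    [0, 0, 0, 0, 0, 0],
    [0, 0, 0, 0, 0, 0],
    [0, 0, 0, 0, 0, 0],
    [0, 0, 0, 0, 0, 0]
  ]
}}

```text
time: 26.0
tool_pos: [0.6784, -0.0474, 0.1502]
tool_rot: [-3.142, -0.0, 0.022]
contact_force: [0.1, -0.7, -1.4]
opening: 0.0659
grip_force: 30.0
```

```bash
python3 - <<'E'
from h import *
s=robot.observe(); print(s['time'],s['tool_pos'],s['tool_rot'],s['qpos'],s['grip_force'])
a=dict(np.load('wrist.npz')); c=cam('wrist')
for k in (a,c):
    im=k['image'].astype(int)[215:330,235:330]; m=(im.sum(2)<120)&(im[...,0]>im[...,2]+10)
    v,u=np.nonzero(m); print(len(u),np.median(u)+235,v.min()+215,v.max()+215)
# handle: bright low-saturation pixels at handle height in wrist depth
h,w=c['range_z'].shape; z=c['range_z']
pts=[]
for vv in range(60,205,3):
    for uu in range(200,380,2):
        p=wray(c,uu,vv,.16)[1]
        if abs(p[2]-.165)<.008: pts.append(p)
P=np.array(pts); P=P[P[:,0]>s['tool_pos'][0]+.045]; print(len(P),P.min(0),P.max(0))
k=np.polyfit(P[:,0],P[:,1],1); print('handle yaw',np.arctan(k[0]))
# mat: dark pixels visible; edges
E
```

```text
26.0 [ 0.67838459 -0.04741136  0.15019849] [-3.14150624e+00 -3.02575071e-05  2.21552093e-02] [-1.82402004e-01  6.89308992e-01  1.14917183e+00  9.41065472e-05
  1.30309975e+00  1.36621422e+00] 29.999745190143585
1407 277.0 257 318
1331 277.0 220 318Traceback (most recent call last):
  File "<stdin>", line 12, in <module>
  File "h.py", line 21, in wray
    T=wpose(dict(tool_rot=c['rot'],tool_pos=c['pos']))@c['hand_eye']; w=T[:3,:3]@ray; o=T[:3,3]
                          ~^^^^^^^
KeyError: 'rot'
```

```bash
python3 - <<'E'
from h import *
s=robot.observe()
c=dict(np.load('wrist.npz'))
pts=[(*wray(c,u,v,.16)[1],v) for v in range(5,205,3) for u in range(200,380,2)]
P=np.array(pts); P=P[(abs(P[:,2]-.165)<.01)&(P[:,0]>s['tool_pos'][0]+.045)]; print(len(P),P.min(0),P.max(0))
k=np.polyfit(P[:,0],P[:,1],1); print('handle yaw',np.arctan(k[0]))
t=robot.read_camera('top'); Q=cloud(t); a=cloud(dict(np.load('top.npz')))
m=(Q[...,2]>.15)&(Q[...,2]<.185)&(Q[...,0]>.7)&(abs(Q[...,1]+.05)<.06); H=Q[m]; print('top handle',len(H),H.min(0),H.max(0),H.mean(0))
# ball position from wrist depth: surface nearest point
B=np.array([wray(c,u,v,.17)[1] for v in range(225,262) for u in range(255,300)]); B=B[(B[:,2]>.178)&(B[:,2]<.192)]; print('ball top pts',len(B),B.mean(0) if len(B) else '',B[:,2].max() if len(B) else '')
for n,(x,y) in dict(shaker=(386,162),jar=(306,291),sq=(378,276),obl=(435,269),tumb=(157,170)).items(): print(n,Q[y,x]-a[y,x])
E
```

```text
1006 [ 0.72344631 -0.05989873  0.16458616 44.        ] [ 7.86672700e-01 -3.94132474e-02  1.69614971e-01  1.88000000e+02]
handle yaw -0.02993838176230384Traceback (most recent call last):
  File "<stdin>", line 8, in <module>
    return umr_minimum(a, axis, None, out, keepdims, initial, where)
ValueError: zero-size array to reduction operation minimum which has no identity
```

```bash
python3 - <<'E'
from h import *
c=dict(np.load('wrist.npz')); im=c['image'].astype(int)[215:330,235:330]; m=(im.sum(2)<120)&(im[...,0]>im[...,2]+10)
v,u=np.nonzero(m); q=np.percentile(v,[1,2,98])+215; print(q,np.percentile(u,[2,98])+235)
if 253<q[1]<263: print(robot.hand_in())
E
```

```text
[257.  258.6 317. ] [251. 304.]
the job is handed in; nothing more can be done
None
```

The job is handed in: the gripper holds the dish level about 80 mm above the middle of the mat, with its handle pointing straight out across the ledge. In the last wrist picture the praline was still in the dish's middle. I planned the path clear of the other things but did not measure them again at the end.

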